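Put the mini stapler away in the desk riser's hidden push-to-open drawer

TASK

The low white desk riser hides a drawer behind the plain panel with no handle that covers its robot-facing side: press that panel in and let go so that the drawer springs out, then stand the mini stapler in it on its base. Push the drawer in again until the latch catches and it stays shut by itself, and leave the other things on the desk and riser where they are.

Things in the scene. Friction and masses are not known exactly. Their poses are not given: they have to be found in the camera images.
- riser_front (a point): Middle of the front top edge of the white desk riser, a box fixed on the desk, 340 mm wide (y), 240 mm deep (x), 92 mm high; this point is 92 mm above the desk. x points away from the robot's side, back over the riser, y to the left along its front, z up. A pencil case and a glass paperweight (up to 35 mm high) lie on its top, 100 mm or more behind this edge.
- drawer_front (a point): Centre of the outer face of the drawer's blank front panel, 340 mm wide, 80 mm high (8 to 88 mm above the desk), 12 mm thick, no handle, white like the riser. Shut, it covers the riser's front with a 11 mm shadow gap behind it. The point is 48 mm above the desk and moves with the drawer. Axes as the riser's: the drawer opens along -x. It may be pressed anywhere near its middle.
- drawer_floor (a point): Point on the drawer's inner floor, 24 mm above the desk, mid-width, 70 mm behind the front panel's outer face: the middle of the part outside the riser when open. Axes as the riser's. Inside: 270 mm wide (y), from 12 to 154 mm behind the outer face; side walls 38 mm high, front panel 64 mm above the floor; 53 mm from the floor to the riser's top board.
- drawer (a joint): How far the drawer is out, m: 0 shut and latched, 0.110 fully out, -0.010 pushed in to the stop. Spring 2.5 N when shut, 1.7 N when out. Latched: pushed in 6 mm or more and let go, it runs out to 0.110 in about 1 s, following the finger. Open: pushed on past 0 to the stop and let go, it comes back to 0 and stays; another such press frees it again. Fast pushes meet up to 10 N.
- stapler_mid (a point): Centre (half-way up) of the mini stapler: black plastic, steel magazine between flat base and rounded top cover, 60 mm long (x, nose to +x), 24 mm wide (y), 34 mm high (z), about 70 g, standing on its base on the desk at the robot's right. Upright sides, gripped across the 24 mm width. A wooden cube (40 mm) and a white eraser (50 x 22 x 13 mm) lie about 10 cm from it.
Not all that is in view belongs to the job. Of the things like the part that bears stapler_mid, leave any that is turquoise; of the rest the larger one is meant.

How it is judged (in metres and radians):
On the way, in this order (a step that is already met when the one before it is completed fails the run):
1. the latch is released and the drawer has sprung out (at least 95 mm) (value of joint drawer above 0.095 m), for 0.2 s.
2. the stapler stands on its base on the floor of the open drawer (value of joint drawer above 0.06 m and x of stapler_mid in the frame of drawer_floor between -0.045 and 0.078 m and y of stapler_mid in the frame of drawer_floor between -0.13 and 0.13 m and z of stapler_mid in the frame of drawer_floor below 0.022 m and angle between stapler_mid's own z axis and vertical below 0.3 rad), for 0.2 s.
At the end, for the whole second after the job is handed in: The drawer is latched shut by itself (within 3 mm of its latched place) and still, with the stapler inside it standing on its base (within 0.3 rad of upright, on the floor within 5 mm) (value of joint drawer between -0.003 and 0.003 m and velocity of joint drawer below 0.01 m/s and x of stapler_mid in the frame of drawer_floor between -0.045 and 0.078 m and y of stapler_mid in the frame of drawer_floor between -0.13 and 0.13 m and z of stapler_mid in the frame of drawer_floor below 0.022 m and angle between stapler_mid's own z axis and vertical below 0.3 rad); the robot touches nothing.
It fails at once if a bystander (cube, eraser, paperweight, pencil case, pen, mug) is shifted by more than 30 mm (distance of any of cube, eraser, paperweight, pencil_case, pen, mug from where it was at the start of the episode above 0.03 m).
It also fails if it takes over 70 s, if anything falls off the work surface, if the arm or the gripper's body presses on something with over 40 N, if the wrist force passes 120 N, or if a joint passes its speed limit or range.

ROBOT

A 7-joint arm with a two-finger parallel gripper is mounted at the origin on the work surface. World frame = base frame: x ahead of the robot, y to its left, z up, the work surface at z = 0. Lengths are in m, angles in degrees, forces in N, time in s.
With the tool pointing down it reaches from about 0.425 to 0.875 m from the base axis. Payload 4.7 kg.
Tool frame: the origin (TCP) lies midway between the tips of the shut fingers; the grasp point (between the pads) lies env.grip_point_offset behind it (env.grip_point_offset is the distance from the TCP to the grasp point, in m); z points along the fingers, y is the line along which they close (so a half turn about z gives the same grasp; the last joint's range is limited). The gripper opens to 87 mm and grips with 3 to 60 N. Pads are 19 mm wide; open, the fingers measure 117 mm over their backs; the gripper's body (75 mm by 190 mm) begins 51 mm behind the grasp point.
Start: joints at [-64.91, 18.392, -4.016, 83.108, 1.295, 78.541, -3.26], TCP at [0.267, 0.593, 0.223] pointing down, gripper open.
Joint ranges: [-163.93, 163.93], [-17.29, 119.83], [-79.2, 71.16], [3.27, 140.29], [-89.18, 269.18], [5.43, 117.66], [-154.24, 154.24]. Speed limits (degrees/s): [147.25, 147.25, 180, 180, 180, 180, 180].

INTERFACE

Orientations are given as [roll, pitch, yaw] about the fixed x, y, z axes, in that order (R = Rz(yaw) Ry(pitch) Rx(roll)).
In Python, from cell import env gives the robot as it stands.
- The arm moves only by the shell command python3 -m creep 'ROWS' [FORCE]. ROWS is a JSON object of lists of equal length, an entry for each row: "translation": the shift along the tool's x, y, z in units of 0.08 m (1.0 is 0.08 m), a list of three; "turn": the turn, a rotation vector about the tool's x, y, z in units of 180 degrees (1.0 is 180 degrees), a list of three; "grip": the opening, from 0 (shut) to 1 (fully open). In form: {"translation": [[x, y, z], ...], "turn": [[ax, ay, az], ...], "grip": [grip, ...]}. A call has 1 to 5 rows; each row shifts and turns the commanded pose from where the row before left it, along the tool's axes as they then stand; what a row does not reach is not made up. A row lasts 1/8 s, in which the tool goes at most 62.5 mm and 10.7 degrees, less where a joint would pass 70% of its speed; a pose out of reach is approached as far as the arm can. A call with a number of a shift or a turn outside -1 to 1 is refused whole. A call with a gripper value outside its range is refused whole. The fingers move at their own pace and stop on an object; FORCE is the grip in N (left out, the last holds). Time passes only in rows, so rows that do not move let the fingers close. It gives the time, the measured TCP pose, the force, the opening and the grip force at its end, in the units of the state.
- env.get_obs(): the state, without advancing time (a new reading comes with each control period).
- env.read_camera(name): name is "scene" or "top" or "wrist"; returns a dict with "frame" (384x512x3 uint8, red, green, blue), "z_map" (384x512 float32, m along the optical axis (not along the pixel's ray), 0 where there is no reading), "K" (3x3 intrinsics, pixels), "rvec" (rotation vector, rad) and "tvec" (3), from world to camera coordinates, as OpenCV has them. Camera axes: x right, y down, z forward; pixel columns grow to the right and rows downward; lengths in m; the calibration is good to about 2 mm. A picture is of the moment at which its call begins.
- env.sign_off(): hands the job in; it is judged then, once.
The state is a dict: "time_s": time; "qpos": joint angles; "joint_velocities": joint speeds; "effort": joint torques, N m; "tool_pos": TCP position; "tool_rot": TCP orientation; "force": force on the tool from outside, world axes, zero at the start; "wrist_torque": the same for the moment, N m; "grip_width": finger opening in m; "grasp_force": force on a finger pad.
Only numpy, scipy, OpenCV 4.12 (cv2) and the standard library are available. Lean on these libraries where they do the work, as an engineer would, in place of code of your own. Each camera call takes 0.05 s, during which the arm holds its last target. There are 200 camera calls.

## Working session

There is one attempt and no reset: what is moved stays moved. The work goes in short steps, Python scripts to look and compute and a shell command to move; the robot and the scene stay as the last step left them, time stands still between calls to the robot, and variables do not carry over. Pictures are saved under pics/ and viewed, at most 10 in all, crops included, and the job is handed in when it is done.

```bash
mkdir -p pics; ls; python3 - <<'E'
from cell import env
import cv2,numpy as np
o=env.get_obs();print({k:np.round(v,3).tolist() for k,v in o.items()},env.grip_point_offset)
for n in("scene","top"):
    c=env.read_camera(n);np.savez(f"pics/{n}0.npz",**c);cv2.imwrite(f"pics/{n}0.png",c["frame"][:,:,::-1])
    print(n,c["K"].tolist(),c["rvec"],c["tvec"])
E
```

```text
pics
{'time_s': 0.0, 'qpos': [-64.91, 18.441, -4.017, 83.176, 1.295, 78.54, -3.261], 'joint_velocities': [-0.004, -0.109, 0.005, 0.027, 0.054, 0.058, 0.002], 'effort': [0.001, -49.128, -0.403, -31.252, -0.064, 0.044, 0.0], 'tool_pos': [0.267, 0.592, 0.221], 'tool_rot': [-179.888, 0.006, 155.72], 'force': [0.094, 0.037, 0.011], 'wrist_torque': [-0.02, 0.006, 0.013], 'grasp_force': 0.0, 'grip_width': 0.087} 0.0187
scene [[363.3340703148812, 0.0, 261.29708812603934], [0.0, 363.3340703148812, 188.0457642949579], [0.0, 0.0, 1.0]] [ 1.77198686  1.71869666 -0.73466312] [ 0.08980936 -0.3161452   1.25780186]
top [[375.1862006000291, 0.0, 250.95846628199104], [0.0, 375.1862006000291, 192.41835951053176], [0.0, 0.0, 1.0]] [ 2.16177611 -2.10891028  0.19905424] [-0.11378301  0.5717902   1.02030152]
```

View pics/scene0.png

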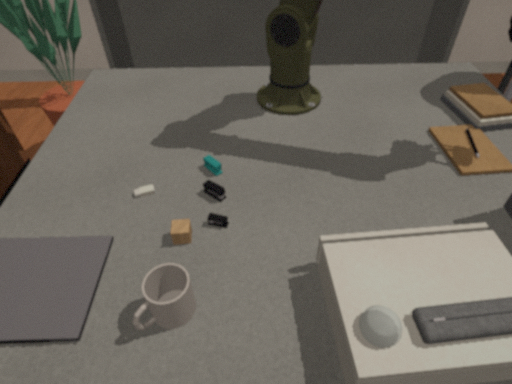

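View pics/top0.png

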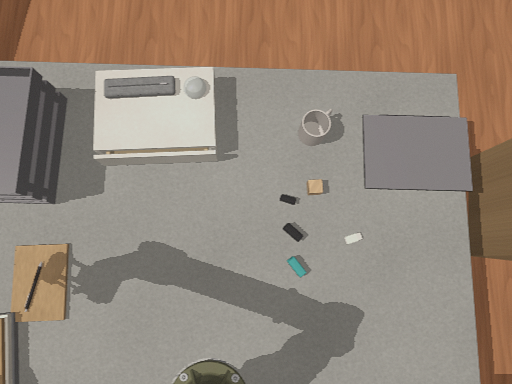

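The scene view shows the riser at the lower right, with its front panel strip at about (410,232). The top view shows the riser at (155,110) and its panel top at (155,154). Candidates for the stapler in the top view:
- turquoise one at (297,266): excluded by colour
- large black one at (293,232), which is (214,190) in the scene view: the one I want
- small black one at (288,199), which is (218,220) in the scene view: excluded by size

```bash
cat > h.py <<'E'
import cv2,numpy as np
def cam(c):
    R=cv2.Rodrigues(np.array(c["rvec"]))[0];return np.array(c["K"]),R,np.array(c["tvec"]).ravel()
def ray(c,p):
    K,R,t=cam(c);p=np.atleast_2d(p).astype(float)
    d=np.c_[p,np.ones(len(p))]@np.linalg.inv(K).T@R;return -R.T@t,d
def plane(c,p,z):
    o,d=ray(c,p);return o+d*((z-o[2])/d[:,2])[:,None]
def pts(c):
    h,w=c["z_map"].shape;u,v=np.meshgrid(np.arange(w),np.arange(h))
    o,d=ray(c,np.c_[u.ravel(),v.ravel()]);P=(o+d*c["z_map"].reshape(-1,1)).reshape(h,w,3);return P
def tri(a,p,b,q):
    o1,d1=ray(a,p);o2,d2=ray(b,q);d1=d1[0];d2=d2[0]
    s=np.linalg.lstsq(np.c_[d1,-d2],o2-o1,rcond=None)[0]
    A=o1+s[0]*d1;B=o2+s[1]*d2;return (A+B)/2,np.linalg.norm(A-B)
E
python3 - <<'E'
from h import *
S=dict(np.load("pics/scene0.npz"));T=dict(np.load("pics/top0.npz"))
def blob(c,x0,y0,x1,y1):
    m=np.zeros(c["frame"].shape[:2],np.uint8);m[y0:y1,x0:x1]=(c["frame"][y0:y1,x0:x1].max(2)<55)
    P=pts(c);v=np.c_[np.nonzero(m)][:,::-1]
    return m,v,P[m>0]
for nm,bt,bs in(("big",(275,217,312,248),(198,175,232,205)),("small",(275,190,302,208),(203,208,234,232))):
    r=[]
    for c,b in((T,bt),(S,bs)):
        m,v,P=blob(c,*b);r.append(v.mean(0));rc=cv2.minAreaRect(v.astype(np.float32))
        print(nm,len(v),v.mean(0).round(1),"z",np.percentile(P[:,2],[5,50,95]).round(3))
        k=P[:,2]>.012;g=cv2.minAreaRect(P[k][:,:2].astype(np.float32));print("  rect",np.round(g[0],4),np.round(g[1],4),round(g[2],1), cv2.boxPoints(g).round(3).tolist())
    print("  tri",tri(T,r[0],S,r[1]))
# riser: points with z 0.06..0.1 in top camera
for c,b in((T,(85,60,225,165)),(S,(310,215,512,384))):
    P=pts(c)[b[1]:b[3],b[0]:b[2]].reshape(-1,3)
    k=(P[:,2]>.075)&(P[:,2]<.1);Q=P[k]
    print("riser z",np.percentile(Q[:,2],[5,25,50,75,95]).round(3));g=cv2.minAreaRect(Q[:,:2].astype(np.float32));print(np.round(g[0],3),np.round(g[1],3),g[2],cv2.boxPoints(g).round(3).tolist())
f=T["frame"];cv2.imwrite("pics/crop1.png",np.hstack([cv2.resize(f[140:170,85:225][:,:,::-1],None,fx=3.4,fy=10,interpolation=0),cv2.resize(f[180:280,270:325][:,:,::-1],(165,300),interpolation=2)]))
E
```

```text
big 100 [292.9 231.6] z [0.027 0.031 0.035]
  rect [ 0.4673 -0.222 ] [0.0556 0.0227] 51.0 [[0.4410000145435333, -0.23600000143051147], [0.45899999141693115, -0.25099998712539673], [0.49399998784065247, -0.20800000429153442], [0.47600001096725464, -0.19300000369548798]]
big 251 [213.2 189.9] z [0.002 0.027 0.031]
  rect [ 0.4734 -0.2211] [0.0576 0.0214] 49.6 [[0.44699999690055847, -0.23600000143051147], [0.46299999952316284, -0.25], [0.5, -0.20600000023841858], [0.48399999737739563, -0.19200000166893005]]
  tri (array([ 0.46857418, -0.22411007,  0.0129606 ]), np.float64(0.0012262646471382433))
small 58 [288.1 198.5] z [0.022 0.025 0.027]
  rect [ 0.5633 -0.2076] [0.0438 0.018 ] 72.4 [[0.5479999780654907, -0.22599999606609344], [0.5649999976158142, -0.23100000619888306], [0.5789999961853027, -0.1889999955892563], [0.5609999895095825, -0.18400000035762787]]
small 186 [217.6 220.3] z [0.001 0.021 0.024]
  rect [ 0.57   -0.2063] [0.0435 0.0167] 76.8 [[0.5569999814033508, -0.22599999606609344], [0.5730000138282776, -0.2290000021457672], [0.5830000042915344, -0.18700000643730164], [0.5669999718666077, -0.18299999833106995]]
  tri (array([ 0.56613371, -0.20876856,  0.00956336]), np.float64(0.003245809347835607))
riser z [0.086 0.09  0.091 0.093 0.095]
[0.795 0.183] [0.265 0.341] 3.860154151916504 [[0.6510000228881836, 0.3440000116825104], [0.6740000247955322, 0.004000000189989805], [0.9390000104904175, 0.02199999988079071], [0.9160000085830688, 0.3619999885559082]]
riser z [0.084 0.089 0.09  0.091 0.092]
[0.798 0.183] [0.264 0.342] 3.960620641708374 [[0.6549999713897705, 0.3440000116825104], [0.6779999732971191, 0.003000000026077032], [0.9419999718666077, 0.02199999988079071], [0.9179999828338623, 0.3630000054836273]]
```

View pics/crop1.png

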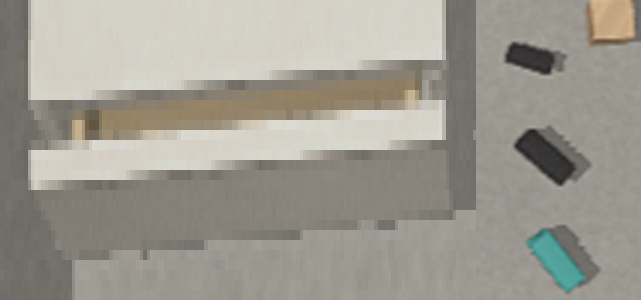

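The crop confirms the choice: the large black stapler is the middle one, between the small black one and the turquoise one. The panel strip and shadow gap are on the left, and the riser yaw is 3.9°. I'm moving in front of the panel with the fingers shut.

```bash
python3 -m creep '{"translation":[[0,0,0],[0,0,0],[0,0,0]],"turn":[[0,0,-0.0522],[0,0,-0.0522],[0,0,-0.0522]],"grip":[0,0,0]}' 20
python3 -m creep '{"translation":[[-0.29,-0.555,0.0875],[-0.29,-0.555,0.0875],[-0.29,-0.555,0.0875],[-0.29,-0.555,0.0875],[-0.29,-0.555,0.0875]],"turn":[[0,0,0],[0,0,0],[0,0,0],[0,0,0],[0,0,0]],"grip":[0,0,0,0,0]}'
python3 -m creep '{"translation":[[-0.29,-0.555,0.0875],[-0.29,-0.555,0.0875],[-0.29,-0.555,0.0875],[-0.29,-0.555,0.0875],[-0.29,-0.555,0.0875]],"turn":[[0,0,0],[0,0,0],[0,0,0],[0,0,0],[0,0,0]],"grip":[0,0,0,0,0]}'
```

```text
time_s: 0.48
tool_pos: [0.2672, 0.5922, 0.2219]
tool_rot: [-179.9, -0.0, -175.8]
force: [0.2, -0.4, -1.1]
grip_width: 0.0649
grasp_force: 0.0
time_s: 1.1
tool_pos: [0.3987, 0.3772, 0.187]
tool_rot: [-180.0, -0.0, -176.1]
force: [1.2, -0.5, -0.5]
grip_width: 0.0151
grasp_force: 0.0
time_s: 1.72
tool_pos: [0.5294, 0.1639, 0.1521]
tool_rot: [180.0, -0.0, -176.1]
force: [0.1, 0.7, -0.7]
grip_width: 0.0002
grasp_force: 0.0
```

```bash
python3 -m creep '{"translation":[[0,0,0.5],[0,0,0.5],[-0.4,0,0.3],[-0.45,0,0],[-0.4,0,0]],"turn":[[0,0,0],[0,0,0],[0,0,0],[0,0,0],[0,0,0]],"grip":[0,0,0,0,0]}'
python3 -m creep '{"translation":[[-0.1,0,0],[-0.08,0,0],[-0.05,0,0],[-0.05,0,0]],"turn":[[0,0,0],[0,0,0],[0,0,0],[0,0,0]],"grip":[0,0,0,0]}'
```

```text
time_s: 2.35
tool_pos: [0.6293, 0.1721, 0.0474]
tool_rot: [-180.0, -0.1, -176.1]
force: [-0.9, 0.5, 0.4]
grip_width: 0.0003
grasp_force: 0.0
time_s: 2.85
tool_pos: [0.6508, 0.1739, 0.0488]
tool_rot: [180.0, -0.0, -176.1]
force: [-0.8, -0.2, 0.1]
grip_width: 0.0003
grasp_force: 0.0
```

```bash
python3 -m creep '{"translation":[[-0.05,0,0],[-0.04,0,0]],"turn":[[0,0,0],[0,0,0]],"grip":[0,0]}'
python3 -m creep '{"translation":[[-0.04,0,0],[0,0,0]],"turn":[[0,0,0],[0,0,0]],"grip":[0,0]}'
```

```text
time_s: 3.1
tool_pos: [0.6577, 0.1744, 0.0486]
tool_rot: [180.0, -0.1, -176.1]
force: [-3.1, 0.1, 0.9]
grip_width: 0.0004
grasp_force: 1.3
time_s: 3.35
tool_pos: [0.6615, 0.1745, 0.0485]
tool_rot: [180.0, -0.0, -176.1]
force: [-2.0, 1.0, 1.3]
grip_width: 0.0003
grasp_force: 1.3
```

```bash
python3 -m creep '{"translation":[[-0.04,0,0],[-0.02,0,0],[0,0,0]],"turn":[[0,0,0],[0,0,0],[0,0,0]],"grip":[0,0,0]}'
```

```text
time_s: 3.72
tool_pos: [0.664, 0.1747, 0.0484]
tool_rot: [-180.0, -0.3, -176.1]
force: [-10.1, -0.8, 6.2]
grip_width: 0.0005
grasp_force: 4.7
```

```bash
python3 -m creep '{"translation":[[0.2,0,0],[0.2,0,0],[0.2,0,0],[0.2,0,0],[0.2,0,0]],"turn":[[0,0,0],[0,0,0],[0,0,0],[0,0,0],[0,0,0]],"grip":[0,0,0,0,0]}'
python3 -m creep '{"translation":[[0.3,0,0],[0.3,0,0],[0.3,0,0],[0.3,0,0],[0,0,0]],"turn":[[0,0,0],[0,0,0],[0,0,0],[0,0,0],[0,0,0]],"grip":[0,0,0,0,0]}'
python3 - <<'E'
from h import *
from cell import env
c=env.read_camera("top");np.savez("pics/top1.npz",**c)
P=pts(c)[60:240,85:225].reshape(-1,3);f=c["frame"][60:240,85:225].reshape(-1,3)
t=np.radians(3.9);X=(P[:,0]-.6645)*np.cos(t)+(P[:,1]-.174)*np.sin(t);Y=-(P[:,0]-.6645)*np.sin(t)+(P[:,1]-.174)*np.cos(t)
k=(P[:,2]>.08)&(P[:,2]<.093)&(abs(Y)<.17)&(f.min(1)>110)&(X<0);print(k.sum(),np.percentile(X[k],[2,50,98]).round(3))
k=(X<-.01)&(X>-.08)&(abs(Y)<.12)&(P[:,2]<.06);print("floor z",np.percentile(P[k][:,2],[10,50,90]).round(4))
cv2.imwrite("pics/top1.png",cv2.resize(c["frame"][50:280,60:330][:,:,::-1],None,fx=2,fy=2))
E
```

```text
time_s: 4.35
tool_pos: [0.5866, 0.1691, 0.0485]
tool_rot: [-180.0, 0.1, -176.1]
force: [-0.7, -0.5, 0.8]
grip_width: 0.0004
grasp_force: 0.5
time_s: 4.97
tool_pos: [0.4903, 0.1628, 0.0487]
tool_rot: [180.0, 0.1, -176.1]
force: [-0.5, 0.1, 0.0]
grip_width: 0.0005
grasp_force: 0.0
353 [-0.111 -0.105 -0.099]
floor z [0.021  0.0236 0.0262]
```

View pics/top1.png

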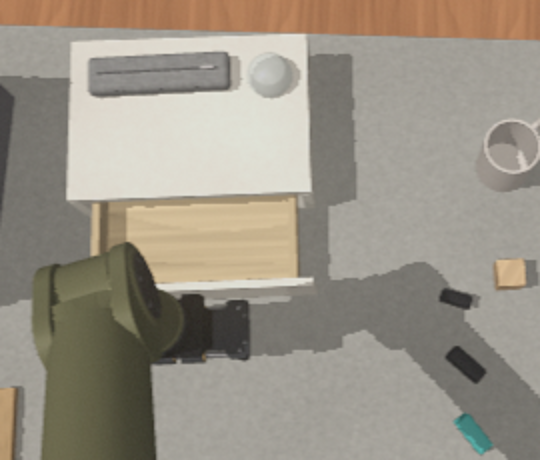

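The drawer has sprung out about 110 mm and its floor measures 24 mm above the desk. The big stapler is at (465,364) in this crop. I'm moving over it now.

```bash
python3 -m creep '{"translation":[[0,0,-0.4],[0,0,-0.4],[0,0,-0.4],[0,0,-0.3],[0,0,0]],"turn":[[0,0,0.0573],[0,0,0.0573],[0,0,0.0573],[0,0,0.0573],[0,0,0.0573]],"grip":[0.6,0.6,0.6,0.6,0.6]}'
python3 -m creep '{"translation":[[0,0,0],[0,0,0],[0,0,0],[0,0,0]],"turn":[[0,0,0.0573],[0,0,0.0573],[0,0,0.0573],[0,0,0.0573]],"grip":[0.6,0.6,0.6,0.6]}'
python3 -m creep '{"translation":[[0,0,0],[0,0,0],[0,0,0],[0,0,0]],"turn":[[0,0,0.0573],[0,0,0.0573],[0,0,0.0573],[0,0,0.0573]],"grip":[0.6,0.6,0.6,0.6]}'
```

```text
time_s: 5.65
tool_pos: [0.4941, 0.1633, 0.1715]
tool_rot: [179.6, 0.1, 132.0]
force: [0.3, 1.2, 0.0]
grip_width: 0.0426
grasp_force: 0.0
time_s: 6.15
tool_pos: [0.4925, 0.1627, 0.169]
tool_rot: [179.9, -0.0, 90.7]
force: [0.5, 1.0, 0.4]
grip_width: 0.0525
grasp_force: 0.0
time_s: 6.65
tool_pos: [0.4926, 0.1627, 0.169]
tool_rot: [179.9, -0.1, 49.4]
force: [0.2, -0.3, -0.7]
grip_width: 0.052
grasp_force: 0.0
```

```bash
python3 -m creep '{"translation":[[-0.48,0.36,0],[-0.48,0.36,0],[-0.48,0.36,0],[-0.48,0.36,0],[-0.48,0.36,0]],"turn":[[0,0,0],[0,0,0],[0,0,0],[0,0,0],[0,0,0]],"grip":[0.6,0.6,0.6,0.6,0.6]}'
python3 -m creep '{"translation":[[-0.48,0.36,0],[-0.48,0.36,0],[-0.48,0.36,0],[0,0,0]],"turn":[[0,0,0],[0,0,0],[0,0,0],[0,0,0]],"grip":[0.6,0.6,0.6,0.6]}'
python3 - <<'E'
from h import *
from cell import env
c=env.read_camera("wrist");np.savez("pics/w0.npz",**c)
cv2.imwrite("pics/w0.png",c["frame"][:,:,::-1])
P=pts(c);m=((c["frame"].max(2)<60)&(P[:,:,2]>.02)&(P[:,:,2]<.06)&(np.hypot(P[:,:,0]-.47,P[:,:,1]+.222)<.05)).astype(np.uint8)
Q=P[m>0];print(len(Q),np.percentile(Q[:,2],[5,50,95]).round(4));g=cv2.minAreaRect(Q[:,:2].astype(np.float32));print(np.round(g[0],4),np.round(g[1],4),g[2],cv2.boxPoints(g).round(4).tolist())
E
```

```text
time_s: 7.28
tool_pos: [0.4784, -0.0792, 0.1694]
tool_rot: [179.8, -0.1, 49.8]
force: [0.6, -0.4, -0.5]
grip_width: 0.0524
grasp_force: 0.0
time_s: 7.78
tool_pos: [0.4685, -0.2266, 0.1695]
tool_rot: [179.8, 0.1, 49.4]
force: [-0.2, 0.3, 0.1]
grip_width: 0.0523
grasp_force: 0.0
931 [0.0283 0.0322 0.0342]
[ 0.4696 -0.2228] [0.0581 0.0224] 49.93035125732422 [[0.4422999918460846, -0.2378000020980835], [0.4595000147819519, -0.2522999942302704], [0.4968999922275543, -0.2078000009059906], [0.4796999990940094, -0.19339999556541443]]
```

View pics/w0.png

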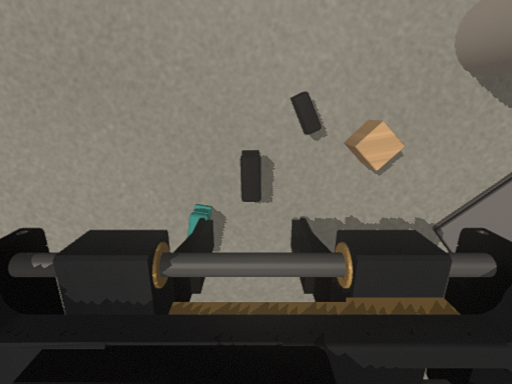

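The wrist view shows the big stapler at (251,176), aligned with the fingers and about 33 mm high. The turquoise one at (200,215) stays clear. I'm descending and gripping.

```bash
python3 -m creep '{"translation":[[0.045,-0.02,0.5],[0,0,0.5],[0,0,0.5],[0,0,0.35],[0,0,0.19]],"turn":[[0,0,0],[0,0,0],[0,0,0],[0,0,0],[0,0,0]],"grip":[0.6,0.6,0.6,0.6,0.6]}'
python3 -m creep '{"translation":[[0,0,0],[0,0,0],[0,0,0],[0,0,0],[0,0,0]],"turn":[[0,0,0],[0,0,0],[0,0,0],[0,0,0],[0,0,0]],"grip":[0,0,0,0,0]}' 15
```

```text
time_s: 8.45
tool_pos: [0.4699, -0.2156, 0.0039]
tool_rot: [-179.9, 0.0, 49.9]
force: [-0.2, 0.3, -0.7]
grip_width: 0.0521
grasp_force: 0.0
time_s: 9.07
tool_pos: [0.4707, -0.2171, 0.0063]
tool_rot: [179.9, -0.1, 49.8]
force: [0.1, 0.7, 6.2]
grip_width: 0.0239
grasp_force: 15.0
```

```bash
python3 -m creep '{"translation":[[0,0,-0.3],[0,0,-0.4],[0,0,-0.4],[0,0,-0.4],[0,0,-0.3]],"turn":[[0,0,0],[0,0,0],[0,0,0],[0,0,0],[0,0,0]],"grip":[0,0,0,0,0]}'
python3 -m creep '{"translation":[[0,0,0],[0,0,0],[0,0,0],[0,0,0],[0,0,0]],"turn":[[0,0,0.051],[0,0,0.051],[0,0,0.051],[0,0,0.051],[0,0,0.051]],"grip":[0,0,0,0,0]}'
python3 -m creep '{"translation":[[0.23,-0.47,0],[0.23,-0.47,0],[0.23,-0.47,0],[0.23,-0.47,0],[0.23,-0.47,0]],"turn":[[0,0,0],[0,0,0],[0,0,0],[0,0,0],[0,0,0]],"grip":[0,0,0,0,0]}'
python3 -m creep '{"translation":[[0.23,-0.47,0],[0.23,-0.47,0],[0.23,-0.47,0],[0.23,-0.47,0],[0.23,-0.47,0]],"turn":[[0,0,0],[0,0,0],[0,0,0],[0,0,0],[0,0,0]],"grip":[0,0,0,0,0]}'
python3 -m creep '{"translation":[[0,0,0],[0,0,0]],"turn":[[0,0,0],[0,0,0]],"grip":[0,0]}'
```

```text
time_s: 9.7
tool_pos: [0.4696, -0.2168, 0.1505]
tool_rot: [180.0, -0.0, 49.8]
force: [-0.9, 0.6, -0.6]
grip_width: 0.0239
grasp_force: 15.0
time_s: 10.32
tool_pos: [0.4692, -0.2167, 0.149]
tool_rot: [-180.0, 0.0, 3.6]
force: [-0.2, -0.8, -1.1]
grip_width: 0.0234
grasp_force: 15.0
time_s: 10.95
tool_pos: [0.5485, -0.0217, 0.1491]
tool_rot: [-180.0, 0.0, 3.9]
force: [0.4, -1.2, -0.2]
grip_width: 0.0237
grasp_force: 15.0
time_s: 11.58
tool_pos: [0.6275, 0.172, 0.1488]
tool_rot: [180.0, 0.1, 3.9]
force: [1.2, -1.0, -0.9]
grip_width: 0.0242
grasp_force: 15.0
time_s: 11.82
tool_pos: [0.6271, 0.1699, 0.1488]
tool_rot: [179.9, 0.1, 3.9]
force: [-0.1, -1.0, -0.2]
grip_width: 0.0235
grasp_force: 15.0
```

```bash
python3 - <<'E'
from h import *
from cell import env
a=env.read_camera("wrist");b=env.read_camera("scene")
cv2.imwrite("pics/p1.png",np.hstack([cv2.resize(a["frame"],(400,300)),cv2.resize(b["frame"][60:300,192:512],(400,300))])[:,:,::-1])
E
```

```text
(no output)
```

View pics/p1.png

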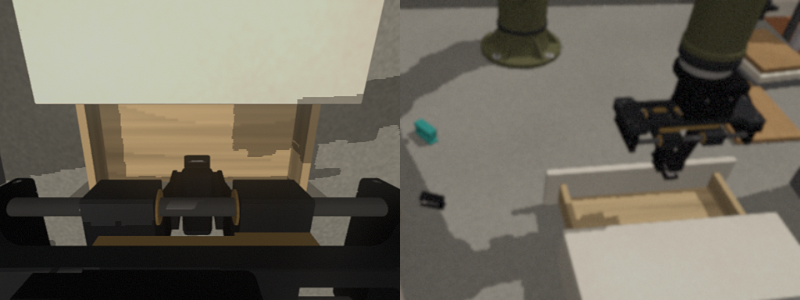

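The wrist view shows the stapler held level, its nose at (197,162), over the open drawer. The scene crop shows it above the tray at (670,165). I'm lowering it.

```bash
python3 -m creep '{"translation":[[0.02,0,0.4],[0,0,0.4],[0,0,0.35],[0,0,0.15],[0,0,0.08]],"turn":[[0,0,0],[0,0,0],[0,0,0],[0,0,0],[0,0,0]],"grip":[0,0,0,0,0]}'
python3 -m creep '{"translation":[[0,0,0.04],[0,0,0.03],[0,0,0]],"turn":[[0,0,0],[0,0,0],[0,0,0]],"grip":[0,0,0]}'
```

```text
time_s: 12.55
tool_pos: [0.6293, 0.1702, 0.0391]
tool_rot: [180.0, -0.0, 3.9]
force: [0.2, 0.3, -1.2]
grip_width: 0.0234
grasp_force: 15.0
time_s: 12.92
tool_pos: [0.6294, 0.1711, 0.0339]
tool_rot: [-180.0, -0.0, 3.9]
force: [-0.4, 0.5, -0.5]
grip_width: 0.0238
grasp_force: 15.0
```

```bash
python3 -m creep '{"translation":[[0,0,0.025],[0,0,0.02],[0,0,0]],"turn":[[0,0,0],[0,0,0],[0,0,0]],"grip":[0,0,0]}'
```

```text
time_s: 13.3
tool_pos: [0.6295, 0.1711, 0.0304]
tool_rot: [-180.0, -0.0, 3.9]
force: [-0.2, -0.9, 3.3]
grip_width: 0.0239
grasp_force: 15.0
```

```bash
python3 -m creep '{"translation":[[0,0,0],[0,0,0],[0,0,0],[0,0,0]],"turn":[[0,0,0],[0,0,0],[0,0,0],[0,0,0]],"grip":[0.5,0.5,0.5,0.5]}'
python3 -m creep '{"translation":[[0,0,-0.3],[0,0,-0.5],[0,0,-0.5],[0,0,-0.4],[0,0,0]],"turn":[[0,0,0],[0,0,0],[0,0,0],[0,0,0],[0,0,0]],"grip":[0.5,0.5,0.5,0.5,0.5]}'
python3 - <<'E'
from h import *
from cell import env
b=env.read_camera("scene");a=env.read_camera("wrist")
cv2.imwrite("pics/p2.png",np.hstack([cv2.resize(a["frame"],(400,300)),cv2.resize(b["frame"][150:300,312:512],(400,300))])[:,:,::-1])
for c in(b,a):
    P=pts(c);t=np.radians(3.9);D=P[:,:,:2]-[.6256,.1714];X=D[:,:,0]*np.cos(t)+D[:,:,1]*np.sin(t);Y=-D[:,:,0]*np.sin(t)+D[:,:,1]*np.cos(t)
    m=(c["frame"].max(2)<70)&(abs(X)<.06)&(abs(Y)<.06)&(P[:,:,2]>.028)&(P[:,:,2]<.075)
    if m.sum()>5:print(m.sum(),"X",np.percentile(X[m],[3,50,97]).round(3),"Y",np.percentile(Y[m],[3,50,97]).round(3),"Z",np.percentile(P[:,:,2][m],[3,50,97]).round(3))
E
```

```text
time_s: 13.8
tool_pos: [0.6291, 0.1709, 0.0296]
tool_rot: [180.0, 0.0, 3.9]
force: [0.4, -0.1, 0.5]
grip_width: 0.0432
grasp_force: 0.0
time_s: 14.42
tool_pos: [0.6311, 0.1713, 0.1691]
tool_rot: [-179.9, -0.3, 3.9]
force: [0.3, 0.2, -0.6]
grip_width: 0.0434
grasp_force: 0.0
284 X [-0.026  0.003  0.028] Y [-0.01  -0.003  0.009] Z [0.029 0.053 0.056]
1118 X [-0.028  0.002  0.027] Y [-0.01   0.001  0.011] Z [0.03  0.056 0.058]
```

View pics/p2.png

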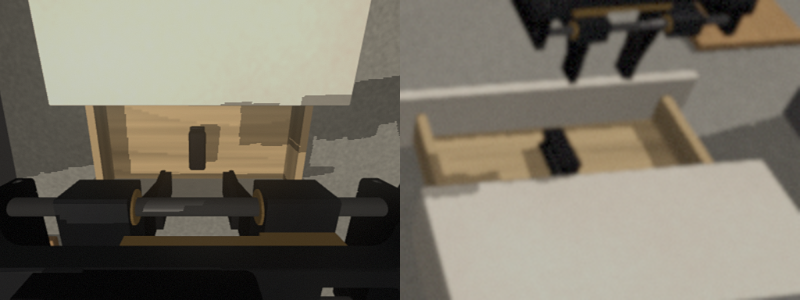

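The stapler stands upright in the drawer: (197,148) in the wrist view, top at 57 mm, centred. I'm going round to the front and pushing the drawer shut.

```bash
python3 -m creep '{"translation":[[-0.44,0,0],[-0.44,0,0],[-0.44,0,0],[-0.44,0,0],[0,0,0]],"turn":[[0,0,0],[0,0,0],[0,0,0],[0,0,0],[0,0,0]],"grip":[0,0,0,0,0]}'
python3 -m creep '{"translation":[[0,0,0.5],[0,0,0.5],[0,0,0.5],[0.2,0,0],[0.2,0,0]],"turn":[[0,0,0],[0,0,0],[0,0,0],[0,0,0],[0,0,0]],"grip":[0,0,0,0,0]}'
python3 -m creep '{"translation":[[0.08,0,0],[0.08,0,0],[0.08,0,0],[0.08,0,0],[0.08,0,0]],"turn":[[0,0,0],[0,0,0],[0,0,0],[0,0,0],[0,0,0]],"grip":[0,0,0,0,0]}'
```

```text
time_s: 15.15
tool_pos: [0.4855, 0.1614, 0.164]
tool_rot: [-180.0, 0.2, 4.0]
force: [0.5, -0.3, 0.8]
grip_width: 0.0035
grasp_force: 0.0
time_s: 15.78
tool_pos: [0.5233, 0.1637, 0.0467]
tool_rot: [180.0, -0.1, 3.9]
force: [-0.1, 0.3, 0.0]
grip_width: 0.0007
grasp_force: 0.0
time_s: 16.4
tool_pos: [0.5522, 0.1658, 0.0458]
tool_rot: [-180.0, 0.1, 3.9]
force: [-1.7, -0.9, 1.3]
grip_width: 0.0005
grasp_force: 1.1
```

```bash
python3 -m creep '{"translation":[[0.08,0,0],[0.08,0,0],[0.08,0,0],[0.08,0,0],[0.08,0,0]],"turn":[[0,0,0],[0,0,0],[0,0,0],[0,0,0],[0,0,0]],"grip":[0,0,0,0,0]}'
python3 -m creep '{"translation":[[0.08,0,0],[0.08,0,0],[0.08,0,0],[0.08,0,0],[0.08,0,0]],"turn":[[0,0,0],[0,0,0],[0,0,0],[0,0,0],[0,0,0]],"grip":[0,0,0,0,0]}'
python3 -m creep '{"translation":[[0.08,0,0],[0.08,0,0],[0.08,0,0],[0.06,0,0],[0.05,0,0]],"turn":[[0,0,0],[0,0,0],[0,0,0],[0,0,0],[0,0,0]],"grip":[0,0,0,0,0]}'
```

```text
time_s: 17.02
tool_pos: [0.5848, 0.1681, 0.0457]
tool_rot: [-180.0, 0.0, 3.9]
force: [-2.3, 0.1, 1.4]
grip_width: 0.0005
grasp_force: 1.2
time_s: 17.65
tool_pos: [0.6166, 0.1702, 0.0458]
tool_rot: [-180.0, 0.0, 3.9]
force: [-3.6, 1.3, 1.6]
grip_width: 0.0008
grasp_force: 1.6
time_s: 18.27
tool_pos: [0.6445, 0.1721, 0.0457]
tool_rot: [-180.0, 0.0, 3.9]
force: [-4.8, 0.7, 2.7]
grip_width: 0.0003
grasp_force: 2.0
```

```bash
python3 -m creep '{"translation":[[0.05,0,0],[0.05,0,0],[0.05,0,0],[0.04,0,0],[0.04,0,0]],"turn":[[0,0,0],[0,0,0],[0,0,0],[0,0,0],[0,0,0]],"grip":[0,0,0,0,0]}'
python3 -m creep '{"translation":[[0.03,0,0],[0.02,0,0],[0,0,0]],"turn":[[0,0,0],[0,0,0],[0,0,0]],"grip":[0,0,0]}'
```

```text
time_s: 18.9
tool_pos: [0.6632, 0.1732, 0.0457]
tool_rot: [180.0, -0.0, 3.9]
force: [-3.2, 0.6, 1.0]
grip_width: 0.0004
grasp_force: 1.6
time_s: 19.27
tool_pos: [0.664, 0.1733, 0.0457]
tool_rot: [-180.0, 0.3, 3.9]
force: [-11.7, 0.4, 7.2]
grip_width: 0.0007
grasp_force: 5.7
```

At the stop (same TCP x as the first press). Backing off and checking that it stays.

```bash
python3 -m creep '{"translation":[[-0.1,0,0],[-0.15,0,0],[-0.2,0,0],[-0.3,0,0],[-0.4,0,0]],"turn":[[0,0,0],[0,0,0],[0,0,0],[0,0,0],[0,0,0]],"grip":[0,0,0,0,0]}'
python3 -m creep '{"translation":[[-0.4,0,0],[-0.2,0,0],[0,0,0],[0,0,0],[0,0,0]],"turn":[[0,0,0],[0,0,0],[0,0,0],[0,0,0],[0,0,0]],"grip":[0,0,0,0,0]}'
python3 - <<'E'
from h import *
from cell import env
c=env.read_camera("scene");t=np.radians(3.9)
def f(c):
    P=pts(c);D=P[:,:,:2]-[.6645,.174];X=D[:,:,0]*np.cos(t)+D[:,:,1]*np.sin(t);Y=-D[:,:,0]*np.sin(t)+D[:,:,1]*np.cos(t)
    k=(P[:,:,2]>.08)&(P[:,:,2]<.093)&(abs(Y)<.16)&(X<.016)&(X>-.15)&(c["frame"].min(2)>90);return k.sum(),np.percentile(X[k],[5,50,95]).round(4)
print(f(dict(np.load("pics/scene0.npz"))),f(c))
cv2.imwrite("pics/end.png",c["frame"][:,:,::-1])
E
```

```text
time_s: 19.9
tool_pos: [0.5753, 0.1665, 0.0461]
tool_rot: [180.0, -0.2, 3.9]
force: [-0.0, -1.0, -0.9]
grip_width: 0.0008
grasp_force: 0.0
time_s: 20.52
tool_pos: [0.5281, 0.1638, 0.046]
tool_rot: [180.0, -0.1, 3.9]
force: [0.0, -0.9, 0.6]
grip_width: 0.0003
grasp_force: 0.0
(np.int64(994), array([0.0041, 0.0111, 0.0153])) (np.int64(993), array([0.0038, 0.0112, 0.0152]))
```

View pics/end.png

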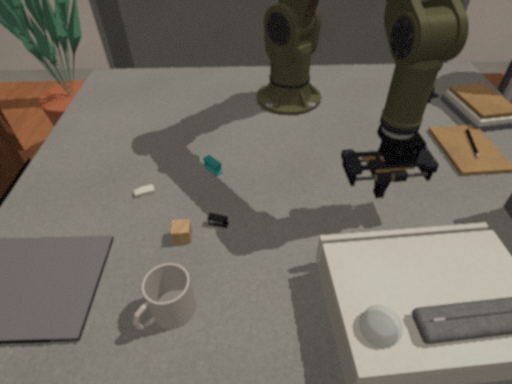

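The final view shows the drawer shut, with the panel strip at (410,232) in the same place as at the start. The robot is clear and the other things are where they were.

```bash
python3 -c "
from cell import env
print(env.sign_off())"
```

```text
the job is handed in; nothing more can be done
None
```

I stood the large black stapler upright in the drawer and pushed the drawer shut; it stayed shut when I let go, the other things look unmoved, and I handed the job in at about 21 s (no verdict was returned).

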